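# Nudge the autosampler tray plate onto its locating pins

## Robot

A 6-joint arm with a two-finger parallel gripper is mounted at the origin on the work surface. World frame = base frame: x ahead of the robot, y to its left, z up, the work surface at z = 0. Lengths are in m, angles in rad, forces in N, time in s.
With the tool pointing down it reaches from about 0.375 to 0.9 m from the base axis. Payload 3.1 kg.
Tool frame: the origin (TCP) lies on the centre line of the jaws, within the pads' length; the fingertips stand robot.nose_length ahead of it and the grasp point (between the pads) lies 6 mm ahead of it (robot.nose_length is the distance from the TCP to the fingertips, in m); z points along the fingers, y is the line along which they close (so a half turn about z gives the same grasp; the last joint's range is limited). The gripper opens to 87 mm and grips with 3 to 60 N. Pads are 19 mm wide; open, the fingers measure 117 mm over their backs; the gripper's body (75 mm by 190 mm) begins 51 mm behind the grasp point.
Start: joints at [-1.389, 0.527, 1.433, -0, 1.181, -0.178], TCP at [0.22, -0.585, 0.248] pointing down, gripper open.
Joint ranges: [-3.08, 3.08], [-0.75, 2.2], [0.22, 2.44], [-1.43, 4.57], [0, 2.65], [-2.85, 2.85]. Speed limits (rad/s): [2.79, 2.79, 3.14, 3.14, 3.14, 3.14].

## Interface

Orientations are given as a unit quaternion [x, y, z, w].
In Python, from rig import robot gives the robot as it stands.
- The arm moves only by the shell command python3 -m crank 'ROWS' [FORCE]. ROWS is JSON, one flat list of numbers, 7 for each row, row after row: the shift along the tool's x, y, z in mm, then the turn, a rotation vector about the tool's x, y, z in degrees, then the closure in counts, from 0 (fully open) to 255 (shut). In form: [x, y, z, ax, ay, az, fingers, x, y, z, ax, ay, az, fingers, ...]. A call has exactly 5 rows; each row is the pose to reach, as a shift and turn from the pose commanded when the call began, along the tool's axes at that moment; what a row does not reach only later rows make up. A row lasts 1/12 s, in which the tool goes at most 41.7 mm and 7.16 degrees, less where a joint would pass 70% of its speed; a pose out of reach is approached as far as the arm can. A call with a gripper value outside its range is refused whole. The fingers move at their own pace and stop on an object; FORCE is the grip in N (left out, the last holds). Time passes only in rows, so rows that repeat a pose let the fingers close, or fill a call up. It gives the time, the measured TCP pose, the force, the opening and the grip force at its end, in the units of the state.
- robot.get_obs(): the state, without advancing time (a new reading comes with each control period).
- robot.camera(name): name is "side" or "top"; returns a dict with "pixels" (420x560x3 uint8, red, green, blue), "intrinsics" (3x3 intrinsics, pixels), "k1" (the pictures are not rectified: a ray, as slopes to the right and down, at radius r is drawn at 1 + k1 r^2 times it, then the intrinsics apply), "extrinsics" (4x4, takes a point from camera to world coordinates). Camera axes: x right, y down, z forward; pixel columns grow to the right and rows downward; lengths in m; the calibration is good to about 2 mm. A picture is of the moment at which its call begins. There is no depth.
- robot.hand_in(): hands the job in; it is judged then, once.
The state is a dict: "time": time; "q": joint angles; "joint_velocities": joint speeds; "joint_torque": joint torques, N m; "position": TCP position; "tool_rot": TCP orientation; "ft_force": force on the tool from outside, world axes, zero at the start; "moment": the same for the moment, N m; "grip_width": finger opening in m; "grip_force": force on a finger pad.
Only numpy, scipy, OpenCV 4.12 (cv2) and the standard library are available. Lean on these libraries where they do the work, as an engineer would, in place of code of your own. Each camera call takes 0.05 s, during which the arm holds its last target. There are 200 camera calls.

## Task

The blue tray plate has been put down crooked on the white deck and rides up on top of the deck's two locating pins. Without gripping or lifting it, nudge it sideways with the fingertips until both of its holes drop over the pins and the plate lies flat on the deck in the place marked by the printed black outline. Leave the vials, the screwdriver and everything else where they stand, and move the fingers clear.

Things in the scene. Friction and masses are not known exactly. Their poses are not given: they have to be found in the camera images.
- deck: White fixed deck, 280 (x) x 360 (y) x 12 mm; origin at the centre of its underside, z up, top face 12 mm above it. A 4 mm wide black line frame (inside 144 x 184 mm, centred) is printed round the plate's home: 2 mm gap all round. Two brass pins stand at x = -50, y = +60 and -60 mm, hidden under the plate until it is home; the plate slides on the deck when an edge is pushed with a few newtons.
- pin_left (a point): Foot of the left (+y) brass pin, on the deck's top face; axes as the deck's. Pin: 10 mm diameter, 10 mm high, its upper half tapering like a bullet to 4 mm diameter at the tip.
- pin_right (a point): Foot of the right (-y) brass pin, like the left one, on the deck's top face; axes as the deck's.
- plate: Loose blue plate, 140 (x) x 180 (y) x 10 mm, 0.3 to 0.6 kg; its 24 dark vial wells are only markings. Origin: centre of its underside, z out of its top. Home: axes parallel to the deck's, origin above the deck's origin at its top face. At the start 14 to 30 mm off to the deck's -x, up to 28 mm in y, 0.12 rad askew; it leans 0.1 rad, its -x edge 13 to 16 mm up, its +x edge on the deck.
- hole_left (a point): Centre of the left hole (round, 13 mm, framed in yellow) at the plate's underside: 50 mm to -x and 60 mm to +y from the plate's origin, 20 mm from the -x edge (nearest the robot). When home it coincides with pin_left. The plate drops 10 mm once both holes are within about 3 mm of their pins.
- hole_right (a point): Centre of the right hole (a slot, 13 mm in x by 19 mm in y, framed in yellow) at the plate's underside: 50 mm towards -x and 60 mm towards -y from the plate's origin. When home it coincides with pin_right.
- vial_a: Amber vial with a blue cap, 22 mm diameter, 38 mm high, standing loose near the deck's far left corner; origin at the centre of its foot. Leave it alone.
- vial_b: Amber vial like vial_a, near the deck's far right corner. Leave it alone.
- driver: Yellow-handled screwdriver, 130 mm long, about 25 mm thick, lying loose along the deck's far edge; origin at mid length, underneath. Leave it alone.
- reagent: Amber reagent bottle, 72 mm diameter, 150 mm high, on the bench to the left of the deck; origin at the centre of its foot. Leave it alone.
- septa_jar: Clear jar with a white lid, 52 mm diameter, 55 mm high, on the bench to the left; origin at the centre of its foot. Leave it alone.
- beaker: Glass beaker, 72 mm diameter, 90 mm high, on the bench to the right; origin at the centre of its foot. Leave it alone.
- mouse: Black computer mouse, 105 x 60 x 26 mm, on the bench to the right; origin at the centre of its underside. Leave it alone.
Things that resemble listed ones, but are neither listed nor needed, are in the scene too. Of the things shaped like the plate, the blue one is meant.

How it is judged:
At the end, for the whole second after the job is handed in: The plate lies flat on the deck (leaning less than 0.03 rad, both holes' undersides within 2.5 mm of the deck's face), the round hole within 4 mm of the left pin and the slot within 6 mm of the right pin, at rest (horizontal distance between hole_left and pin_left below 0.004 m and horizontal distance between hole_right and pin_right below 0.006 m and z of each of hole_left, hole_right in the frame of deck below 0.0145 m and angle between plate's own z axis and vertical below 0.03 rad and linear speed of plate below 0.01 m/s); the robot touches nothing.
It fails at once if the plate is lifted: its centre more than 13 mm, or a hole more than 23 mm, above the deck, or leaning more than 0.2 rad (z of plate in the frame of deck above 0.025 m or z of any of hole_left, hole_right in the frame of deck above 0.035 m or angle between plate's own z axis and vertical above 0.2 rad).
It fails at once if a bystander is moved more than 20 mm (distance of any of vial_a, vial_b, driver, reagent, septa_jar, beaker, mouse from where it was at the start of the episode above 0.02 m).
It fails at once if a vial, the bottle, the jar or the beaker is tipped over (angle between any of vial_a, vial_b, reagent, septa_jar, beaker's own z axis and vertical above 0.5 rad).
It also fails if it takes over 72 s, if anything falls off the work surface, if the arm or the gripper's body presses on something with over 40 N, if the wrist force passes 120 N, or if a joint passes its speed limit or range.

## Working session

There is one attempt and no reset: what is moved stays moved. The work goes in short steps, Python scripts to look and compute and a shell command to move; the robot and the scene stay as the last step left them, time stands still between calls to the robot, and variables do not carry over. Pictures are saved under pics/ and viewed, at most 10 in all, crops included, and the job is handed in when it is done.

```bash
ls; mkdir -p pics
python3 - <<'E'
from rig import robot
import cv2
o=robot.get_obs(); print(o, robot.nose_length)
for n in("top","side"):
    c=robot.camera(n); cv2.imwrite(f"pics/{n}0.png",c["pixels"][...,::-1]); print(n,c["intrinsics"],c["k1"],c["extrinsics"])
E
```

```text
pics
{'time': 0.0, 'q': array([-1.38951105e+00,  5.28473004e-01,  1.43391536e+00, -1.25001589e-05,
        1.18142004e+00, -1.78499584e-01]), 'joint_velocities': array([ 0.00025249, -0.00019673,  0.00032477,  0.00263947,  0.00062171,
       -0.00267223]), 'joint_torque': array([-1.55799266e-04, -4.40039563e+01, -1.76589775e+01,  6.32778229e-02,
        5.82661398e-02, -1.69310256e-04]), 'position': array([ 0.21994303, -0.58427933,  0.24656324]), 'tool_rot': array([ 9.83861916e-01,  1.78925969e-01, -7.32269532e-06, -1.10786601e-03]), 'ft_force': array([-0.20096099,  0.432903  , -0.20211045]), 'moment': array([0.01824567, 0.03607267, 0.06458962]), 'grip_force': 0.0, 'grip_width': 0.08719615638132305} 0.025
top [[516.86692666   0.         277.64847432]
 [  0.         516.86692666 209.49607796]
 [  0.           0.           1.        ]] -0.10485668240161916 [[-0.02055001 -0.99923862  0.03316427  0.39001891]
 [-0.99965513  0.02107842  0.01566273 -0.00186694]
 [-0.01634986 -0.03283096 -0.99932718  1.55926758]
 [ 0.          0.          0.          1.        ]]
side [[499.83105325   0.         286.45855371]
 [  0.         499.83105325 206.97513882]
 [  0.           0.           1.        ]] -0.1446054858292079 [[-0.81184534 -0.44440164  0.37870083 -0.06895074]
 [-0.5838619   0.62182096 -0.52196166  0.73765574]
 [-0.00352349 -0.64486113 -0.76429164  1.12404909]
 [ 0.          0.          0.          1.        ]]
```

View pics/top0.png

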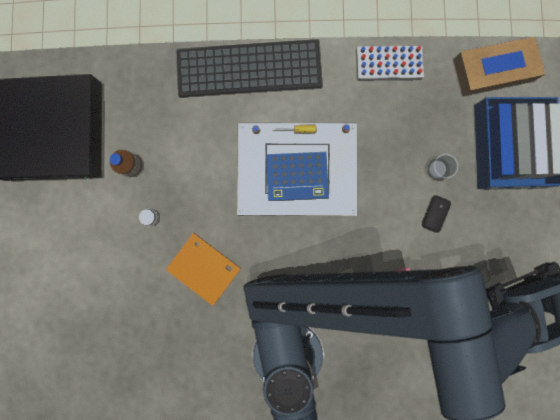

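View pics/side0.png

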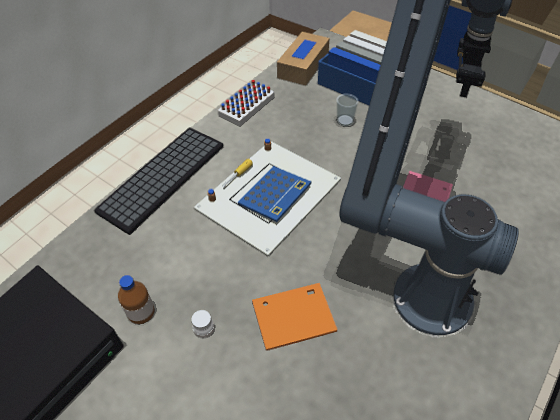

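The top view shows the deck at columns 238–357 and rows 123–215, with the blue plate at about (297,176) and its yellow-framed holes at (278,193) and (318,191). The side view shows the plate with its near edge raised, and the far vials at (211,196) and (268,145).

```bash
cat > h.py <<'E'
import numpy as np, cv2
from rig import robot
def ray(c,uv,z):
    "pixels -> world points on plane(s) z"
    K=c["intrinsics"]; d=np.array([c["k1"],0,0,0,0.])
    n=cv2.undistortPoints(np.float64(uv).reshape(-1,1,2),K,d)[:,0]
    T=c["extrinsics"]; D=np.c_[n,np.ones(len(n))]@T[:3,:3].T; o=T[:3,3]
    return o+D*((z-o[2])/D[:,2])[:,None]
def shot(n,tag):
    c=robot.camera(n); im=cv2.cvtColor(c["pixels"],cv2.COLOR_RGB2BGR); cv2.imwrite(f"pics/{n}_{tag}.png",im); return c,im
def big(m):
    cs=cv2.findContours(m,cv2.RETR_EXTERNAL,cv2.CHAIN_APPROX_NONE)[0]
    return max(cs,key=cv2.contourArea)
def up(im,s=4): return cv2.resize(im,None,fx=s,fy=s,interpolation=cv2.INTER_CUBIC)
def contour(mask_up,s=4): return (big(mask_up)[:,0]+.5)/s-.5
def rect(P):
    c,(w,h),a=cv2.minAreaRect(np.float32(P[:,:2]*1000)); b=cv2.boxPoints((c,(w,h),a))
    e=max((b[1]-b[0],b[2]-b[1]),key=np.linalg.norm); e=e*np.sign(e[1])
    return np.array(c),sorted((w,h)),np.arctan2(-e[0],e[1])
def measure(tag,tilt=True):
    c,im=shot("top",tag); I=up(im); h=cv2.cvtColor(I,cv2.COLOR_BGR2HSV)
    roi=np.zeros(h.shape[:2],np.uint8); roi[440:920,900:1480]=255
    dm=cv2.inRange(h,(0,0,150),(180,50,255))&roi
    dc,ds,da=rect(ray(c,contour(dm),.012)); 
    bm=cv2.inRange(h,(100,110,40),(130,255,255))&roi
    bm=cv2.morphologyEx(bm,cv2.MORPH_CLOSE,np.ones((15,15)))
    bm=cv2.morphologyEx(bm,cv2.MORPH_OPEN,np.ones((25,25)))
    p=contour(bm); P=ray(c,p,.022)
    R=np.array([[np.cos(da),np.sin(da)],[-np.sin(da),np.cos(da)]])
    if tilt:
        L=(P[:,:2]*1000-dc)@R.T; x0,x1=L[:,0].min(),L[:,0].max()
        zz=.022+.0145*np.clip((x1-L[:,0])/(x1-x0),0,1)
        P=np.array([ray(c,[q],z)[0] for q,z in zip(p,zz)])
    pc,ps,pa=rect(P); l=R@(pc-dc)
    print("deck c",dc.round(1),"size",np.round(ds,1),"yaw",round(da,4))
    print("plate c",pc.round(1),"size",np.round(ps,1),"yaw",round(pa,4)," in deck:",l.round(1),"rel yaw",round(pa-da,4))
    ym=cv2.inRange(h,(20,60,120),(35,255,255))&roi; ym[:700]=0
    ym=cv2.dilate(ym,np.ones((5,5)))
    for k in sorted(cv2.findContours(ym,0,2)[0],key=cv2.contourArea)[-2:]:
        (u,v),s,_=cv2.minAreaRect(k); q=(np.array([u,v])+.5)/4-.5
        w=ray(c,[q],.022+(.012 if tilt else 0))[0,:2]*1000
        print(" hole px",q.round(1),np.round(s,0),"deck mm",(R@(w-dc)).round(1))
    x0,y0=900,440; o=I[y0:920,x0:1480].copy(); cv2.drawContours(o,[big(bm)-[x0,y0]],-1,(0,0,255),1);cv2.drawContours(o,[big(dm)-[x0,y0]],-1,(0,255,0),1)
    cv2.imwrite(f"pics/m_{tag}.png",o)
    return dc,da
E
python3 -c "
from h import *
measure('a')"
```

```text
deck c [564.  -37.8] size [280.9 360.7] yaw -0.0315
plate c [495.1 -33. ] size [48.4 97.8] yaw 0.0218  in deck: [-69.    2.6] rel yaw 0.0534
 hole px [279.1 193. ] [31. 22.] deck mm [-76.4  52.1]
 hole px [317.2 188.5] [15. 42.] deck mm [-61.8 -60.3]
```

View pics/m_a.png

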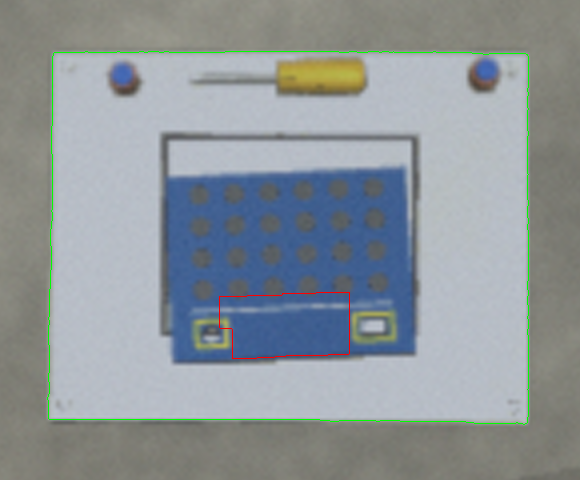

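The crop shows the deck outline found correctly. The plate mask is broken by the wells, so I'll drop the opening step. The left hole is at about (212,334) in the crop, the right one at (374,326), and the plate is displaced towards the robot.

```bash
sed -i 's/MORPH_CLOSE,np.ones((15,15))/MORPH_CLOSE,np.ones((9,9))/; s/MORPH_OPEN,np.ones((25,25))/MORPH_OPEN,np.ones((5,5))/' h.py
sed -i 's/    ym=cv2.dilate/    ym=cv2.morphologyEx(ym,cv2.MORPH_CLOSE,np.ones((15,15)));ym=cv2.dilate/; s/ym\[:700\]=0/ym[:720]=0/' h.py
python3 -c "
from h import *
measure('b')"
```

```text
deck c [563.9 -37.8] size [280.6 360.8] yaw -0.0316
plate c [539.6 -37.3] size [137.4 179.6] yaw 0.0227  in deck: [-24.3  -0.3] rel yaw 0.0543
 hole px [277.6 193.1] [30. 34.] deck mm [-76.7  56.5]
 hole px [317.4 190.8] [29. 40.] deck mm [-68.5 -60.9]
```

View pics/m_b.png

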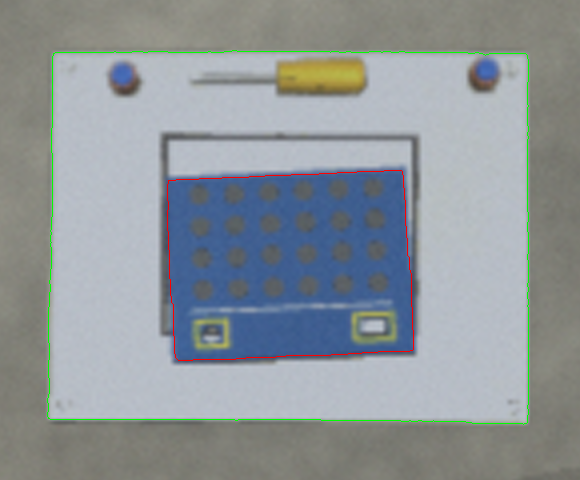

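The plate is at about (-24, 0) mm in the deck frame with a relative yaw of +0.054, so a square two-finger push from the -x side should bring it home. I'll move the arm to the near side of the deck.

```bash
python3 -m crank '[26,-29,0,0,0,0,0, 52,-58,0,0,0,0,0, 79,-88,0,0,0,0,0, 105,-117,0,0,0,0,0, 131,-147,0,0,0,0,0]'
python3 -m crank '[26,-29,0,0,0,0,0, 52,-58,0,0,0,0,0, 79,-88,0,0,0,0,0, 105,-117,0,0,0,0,0, 131,-147,0,0,0,0,0]'
python3 -m crank '[26,-29,0,0,0,0,0, 52,-58,0,0,0,0,0, 79,-88,0,0,0,0,0, 105,-117,0,0,0,0,0, 131,-147,0,0,0,0,0]'
python3 -m crank '[0,0,20,0,0,4.5,0, 0,0,40,0,0,9,0, 0,0,60,0,0,13.5,0, 0,0,80,0,0,18,0, 0,0,100,0,0,22.4,0]'
python3 -c "
from h import *
from scipy.spatial.transform import Rotation as R
o=robot.get_obs();p=o['position'];d=-.0316
r=R.from_quat(o['tool_rot']).as_matrix();print(r.round(4))
l=p[:2]*1000-[563.9,-37.8];print(o['time'],p,'deck',np.cos(d)*l[0]+np.sin(d)*l[1],-np.sin(d)*l[0]+np.cos(d)*l[1])"
```

```text
time: 0.62
position: [0.2912, -0.3996, 0.2474]
tool_rot: [0.984, 0.179, 0.0, -0.0]
ft_force: [1.4, -0.8, -0.1]
grip_width: 0.0873
grip_force: 0.0
time: 1.03
position: [0.3621, -0.2159, 0.2477]
tool_rot: [0.984, 0.179, 0.0, 0.0]
ft_force: [1.1, -0.4, 0.1]
grip_width: 0.0868
grip_force: 0.0
time: 1.45
position: [0.4331, -0.032, 0.2477]
tool_rot: [0.984, 0.179, 0.0, 0.0]
ft_force: [0.8, -1.3, -0.1]
grip_width: 0.0868
grip_force: 0.0
time: 1.87
position: [0.4328, -0.0335, 0.1468]
tool_rot: [1.0, -0.017, 0.0, 0.0]
ft_force: [0.0, -0.4, -0.6]
grip_width: 0.0869
grip_force: 0.0
[[ 9.994e-01 -3.410e-02  8.000e-04]
 [-3.410e-02 -9.994e-01 -3.000e-04]
 [ 8.000e-04  2.000e-04 -1.000e+00]]
1.8667 [ 0.43283977 -0.03349765  0.14684185] deck -131.130727176648 0.15938372099648213
```

```bash
python3 -m crank '[0,0,30,0,0,0,0, 0,0,60,0,0,0,0, 0,0,85,0,0,0,0, 0,0,100,0,0,0,0, 0,0,106,0,0,0,0]'
python3 -m crank '[4,0,0,0,0,0,0, 8,0,0,0,0,0,0, 11,0,0,0,0,0,0, 13,0,0,0,0,0,0, 15,0,0,0,0,0,0]'
python3 -m crank '[2,0,0,0,0,0,0, 4,0,0,0,0,0,0, 6,0,0,0,0,0,0, 8,0,0,0,0,0,0, 10,0,0,0,0,0,0]'
python3 -m crank '[1,0,0,0,0,0,0, 2,0,0,0,0,0,0, 4,0,0,0,0,0,0, 5,0,0,0,0,0,0, 6,0,0,0,0,0,0]'
python3 -c "
from h import *
measure('c');shot('side','c')"
```

```text
time: 2.28
position: [0.4318, -0.0336, 0.0395]
tool_rot: [1.0, -0.016, -0.002, -0.001]
ft_force: [0.2, -0.0, -0.3]
grip_width: 0.0869
grip_force: 0.0
time: 2.7
position: [0.4488, -0.0345, 0.0426]
tool_rot: [1.0, -0.015, 0.001, 0.0]
ft_force: [-0.6, -0.2, -0.2]
grip_width: 0.0872
grip_force: 0.0
time: 3.12
position: [0.4561, -0.034, 0.0415]
tool_rot: [1.0, -0.015, -0.002, -0.001]
ft_force: [-2.9, 1.2, 2.2]
grip_width: 0.0873
grip_force: 1.4
time: 3.53
position: [0.4639, -0.0348, 0.0414]
tool_rot: [1.0, -0.016, 0.0, 0.0]
ft_force: [-1.7, 0.3, -1.0]
grip_width: 0.0869
grip_force: 0.9
deck c [563.7 -37.8] size [280.4 359.8] yaw -0.0281
plate c [562.4 -40.8] size [105.4 177.5] yaw -0.0218  in deck: [-1.1 -3.1] rel yaw 0.0063
```

View pics/side_c.png

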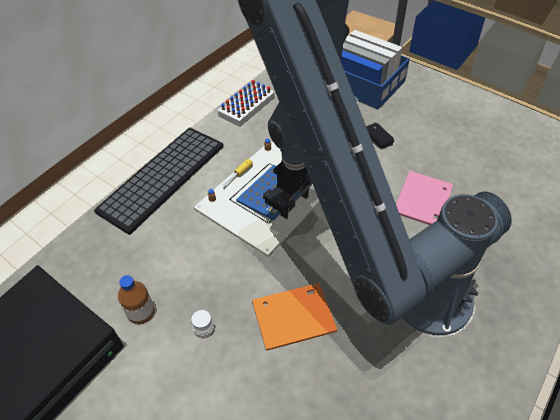

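The side view shows both fingers against the plate's near edge, with the vials and driver undisturbed. The plate is now nearly square with about 18 mm to go, so I'll keep pushing.

```bash
python3 -m crank '[2,0,0,0,0,0,0, 4,0,0,0,0,0,0, 6,0,0,0,0,0,0, 7,0,0,0,0,0,0, 8,0,0,0,0,0,0]'
python3 -m crank '[1,0,0,0,0,0,0, 3,0,0,0,0,0,0, 4,0,0,0,0,0,0, 5,0,0,0,0,0,0, 6,0,0,0,0,0,0]'
python3 -c "
from h import *
measure('d')"
```

```text
time: 4.05
position: [0.4718, -0.0351, 0.0415]
tool_rot: [1.0, -0.016, 0.0, 0.0]
ft_force: [-1.1, 0.9, -1.8]
grip_width: 0.0872
grip_force: 1.0
time: 4.47
position: [0.4786, -0.0355, 0.0417]
tool_rot: [1.0, -0.016, 0.001, 0.0]
ft_force: [-0.7, -0.5, 0.6]
grip_width: 0.0867
grip_force: 0.0
deck c [563.7 -37.8] size [280.3 359.8] yaw -0.0282
plate c [578.7 -40.5] size [109.  177.5] yaw -0.0363  in deck: [15.1 -2.3] rel yaw -0.0081
```

View pics/m_d.png

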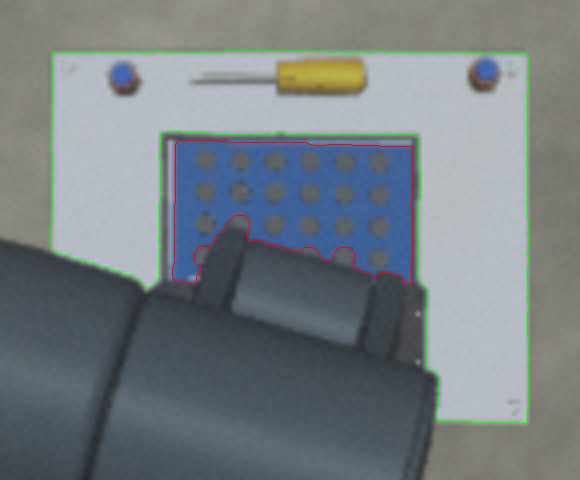

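The crop shows the plate inside the frame to within a few mm of home in x. It sits about 2 mm too far to -y, with a gap on the left and none on the right. I'll back off to see whether it dropped.

```bash
python3 -m crank '[-10,0,0,0,0,0,0, -30,0,0,0,0,0,0, -40,0,-30,0,0,0,0, -40,0,-60,0,0,0,0, -40,0,-100,0,0,0,0]'
python3 -m crank '[0,40,0,0,0,0,0, 0,80,0,0,0,0,0, 0,120,0,0,0,0,0, 0,160,0,0,0,0,0, 0,200,0,0,0,0,0]'
python3 -c "
from h import *
measure('e');measure('e2',False);c,im=shot('side','e');cv2.imwrite('pics/se.png',up(im[120:270,180:360]))"
```

```text
time: 4.93
position: [0.4365, -0.0338, 0.1413]
tool_rot: [1.0, -0.016, -0.002, -0.001]
ft_force: [1.2, -0.9, 0.5]
grip_width: 0.0868
grip_force: 0.0
time: 5.35
position: [0.4322, -0.2365, 0.1424]
tool_rot: [1.0, -0.015, 0.002, 0.001]
ft_force: [1.0, -0.3, -0.8]
grip_width: 0.0871
grip_force: 0.0
deck c [564.1 -37.2] size [280.  361.5] yaw -0.0264
plate c [562.5 -40.2] size [140.7 178. ] yaw -0.04  in deck: [-1.4 -3. ] rel yaw -0.0135
 hole px [276.8 184.8] [11. 13.] deck mm [-51.7  59.1]
 hole px [317.6 184.9] [28. 40.] deck mm [-51.5 -61.8]
deck c [564.3 -37.5] size [279.8 360.8] yaw -0.0271
plate c [563.1 -40.7] size [140.  178.7] yaw -0.0377  in deck: [-1.1 -3.3] rel yaw -0.0106
 hole px [276.8 185. ] [13. 13.] deck mm [-51.8  59.5]
 hole px [317.6 185. ] [29. 40.] deck mm [-51.1 -62.3]
```

View pics/se.png

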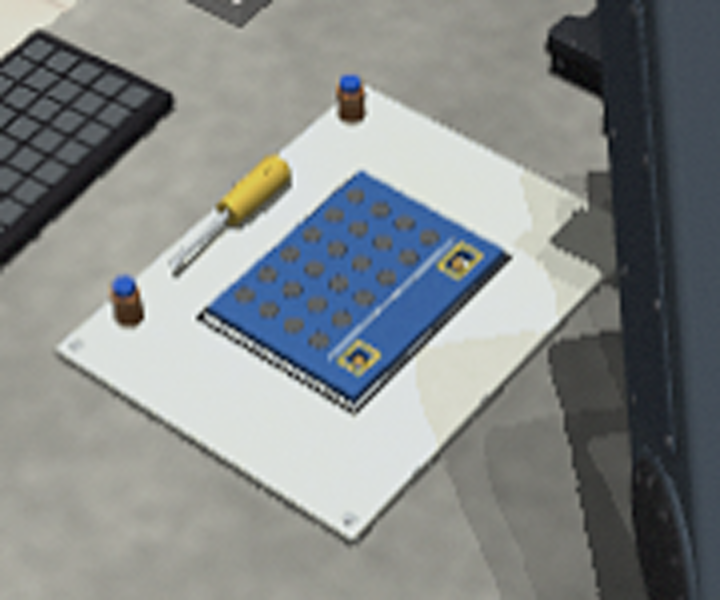

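View pics/m_e2.png

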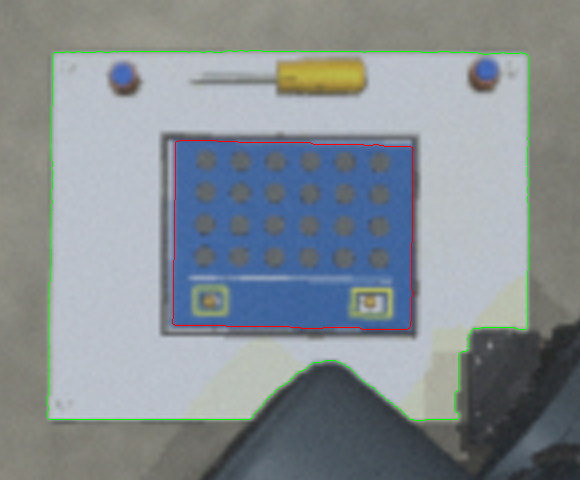

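The plate now lies inside the frame with brass pins showing through both holes: left at crop (211,301), right at (370,302). I'll triangulate the plate's top corners from the two views to confirm it has dropped.

Run:
```python
from h import *
from scipy.optimize import least_squares
t=robot.camera("top"); s=robot.camera("side")
top=(np.array([[176,140],[411,146],[411,328],[173,324]])+[900,440.])/4
sid=np.array([[205,312],[362,172],[510,255],[352,400]])/4+[180,120.]
for a,b,n in zip(top,sid,["FL","FR","NR","NL"]):
    f=lambda z:np.ravel(ray(t,[a],z[0])[0,:2]-ray(s,[b],z[0])[0,:2])
    r=least_squares(f,[.022]); print(n,"z mm",(r.x*1000).round(1),"miss",(f(r.x)*1000).round(1))
# height of hole frames from both views
h=cv2.cvtColor(up(cv2.cvtColor(s["pixels"],cv2.COLOR_RGB2BGR)),cv2.COLOR_BGR2HSV)
m=cv2.morphologyEx(cv2.inRange(h,(20,80,100),(35,255,255)),cv2.MORPH_CLOSE,np.ones((15,15))); k=np.zeros_like(m);k[700:870,1040:1220]=m[700:870,1040:1220]
for c in sorted(cv2.findContours(k,0,2)[0],key=cv2.contourArea)[-2:]:
    b=(np.array(cv2.minAreaRect(c)[0])+.5)/4-.5
    for z in(.022,.034): print(b.round(1),z,"side",(ray(s,[b],z)[0]*1000).round(1), "top",[(ray(t,[q],z)[0,:2]*1000).round(1).tolist() for q in([277.3,185.2],[317.6,185])])
```

```text
FL z mm [10.7] miss [0.3 0.2]
FR z mm [19.7] miss [2.8 1.9]
NR z mm [12.7] miss [7.  4.3]
NL z mm [12.6] miss [1.2 0.8]
[269.4 209. ] 0.022 side [512.6  19.8  22. ] top [[513.5, 21.8], [511.5, -98.3]]
[269.4 209. ] 0.034 side [506.3  27.6  34. ] top [[512.6, 21.6], [510.6, -97.6]]
[294.5 184.8] 0.022 side [508.4 -99.8  22. ] top [[513.5, 21.8], [511.5, -98.3]]
[294.5 184.8] 0.034 side [502.1 -90.6  34. ] top [[512.6, 21.6], [510.6, -97.6]]
```

Both hole frames triangulate to z ≈ 22 mm, which is the height of the plate's top when flat, so it has dropped over the pins. The arm is clear of everything, so I'll hand in.

```bash
python3 -c "
from rig import robot
print(robot.hand_in())"
```

```text
the job is handed in; nothing more can be done
None
```

I nudged the blue plate home: in the last images both holes are over their pins, the plate lies flat inside the printed outline and the fingers are clear; the job is handed in, but no verdict came back.

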